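Open the filament dryer's vent fully and start it

TASK

A damp spool is already shut inside the filament dryer and must be dried with full venting. Push the orange vent lever on the dryer's lid past its half-open click, all the way to the fully open stop, and only then press the green start button fully down and let it spring back. Do not shove or lift the dryer, and leave the things standing on it and around it where they are.

Things in the scene. Friction and masses are not known exactly. Their poses are not given: they have to be found in the camera images.
- dryer: Filament dryer, a low box 290 (x) x 300 (y) x 138 mm high, about 4 kg, loose on rubber feet (a sideways push above about 17 N may slide it). Origin: centre of its underside; x to its back, y to its left seen from the front, z up. Front 73 mm: control deck, top at 122 mm, with display, 12 mm high grey dial (x -110, y -5) and start button. Behind it the flat lid, top at 138 mm, vent at its front edge.
- lever_tab (a point): Centre of the top of the vent lever's orange upright tab, 10 mm thick along the dryer's y (the way it slides), 30 mm wide along x, from 142 to 167 mm above the dryer's underside. It stands on a flat grey shutter plate 55 mm long (y), top at 142 mm; guide rails beside the plate reach 143 mm. Shut it lies at x -36, y +45 mm of the dryer, fully open at y -5. Free space on its +y side.
- vent_lever (a joint): Travel of the vent lever in m along the dryer's -y (to the right seen from its front): 0 = shut (start), 0.025 = half-open click, 0.050 = fully open stop. About 5 to 6 N to leave the shut end; past about 0.016 it snaps ahead into the half-open detent and rests there; it takes another 5 to 6 N to go on, and past about 0.041 it snaps to the stop and stays.
- start_button_top (a point): Centre of the top of the green round start button, 30 mm across, on the control deck's right, facing up, 110 mm in front of and 95 mm to the right of the dryer's centre.
- start_button (a joint): How far the start button is pressed, in m: 0 = up, 0.006 = fully down. Spring return, about 5 N fully down.
- pot_center (a point): Centre (half-way up) of a white desiccant jar with blue cap, 44 mm across, 48 mm high, standing loose on the lid's window at the back left. Bystander.
- bracket_center (a point): Half-way up a red printed L-shaped bracket, 34 x 30 mm, 34 mm high, standing loose on the right end of the vent strip. Bystander.
- spool_center (a point): Centre of a spool of yellow filament lying flat on the table to the left, 200 mm across, 68 mm high. Bystander.
- scraper: Print scraper 200 mm long lying flat on the table to the right. Bystander.
Mind the look-alikes: they are no part of the job. There is more than one size of the part that bears pot_center; the job needs the smaller. There is more than one size of the part that bears bracket_center; the job needs the smaller.

How it is judged (in metres and radians):
On the way, in this order (a step that is already met when the one before it is completed fails the run):
1. the vent lever is past the half-open click and at the fully open stop (value of joint vent_lever above 0.046 m), for 0.3 s.
2. the start button is pressed down (value of joint start_button above 0.0045 m), for 0.04 s.
At the end, for the whole second after the job is handed in: the vent lever stands within 4 mm of its fully open stop, the start button has sprung back up (within 1.5 mm), the dryer stands level and at rest within 20 mm of where it was, and the jar, bracket, spool and scraper are upright and within 30 mm of where they were (value of joint vent_lever above 0.046 m and value of joint start_button below 0.0015 m and distance of dryer from where it was at the start of the episode below 0.02 m and angle between dryer's own z axis and vertical below 0.05 rad and linear speed of dryer below 0.02 m/s and distance of each of pot_center, bracket_center, spool_center, scraper from where it was at the start of the episode below 0.03 m and angle between each of pot_center, bracket_center's own z axis and vertical below 0.2 rad); the robot touches nothing.
It fails at once if the start button is pressed before the vent is fully open (value of joint start_button above 0.003 m and value of joint vent_lever below 0.046 m).
It fails at once if the dryer is shoved or lifted (distance of dryer from where it was at the start of the episode above 0.02 m or angle between dryer's own z axis and vertical above 0.06 rad).
It fails at once if a bystander is lifted, knocked over or moved (distance of any of pot_center, bracket_center, spool_center, scraper from where it was at the start of the episode above 0.03 m or angle between any of pot_center, bracket_center's own z axis and vertical above 0.3 rad).
It also fails if it takes over 42 s, if anything falls off the work surface, if the arm or the gripper's body presses on something with over 40 N, if the wrist force passes 120 N, or if a joint passes its speed limit or range.

ROBOT

A 6-joint arm with a two-finger parallel gripper is mounted at the origin on the work surface. World frame = base frame: x ahead of the robot, y to its left, z up, the work surface at z = 0. Lengths are in m, angles in degrees, forces in N, time in s.
With the tool pointing down it reaches from about 0.35 to 0.875 m from the base axis. Payload 4.2 kg.
Tool frame: the origin (TCP) lies between the finger pads; the fingertips stand 11 mm ahead of it and the grasp point (between the pads) lies 8 mm behind it; z points along the fingers, y is the direction in which the jaws open and shut (so a half turn about z gives the same grasp; the last joint's range is limited). The gripper opens to 87 mm and grips with 3 to 60 N. Pads are 19 mm wide; open, the fingers measure 117 mm over their backs; the gripper's body (75 mm by 190 mm) begins 51 mm behind the grasp point.
Start: joints at [-56.574, 22.042, 0.453, 0, -68.411, -14.817], TCP at [0.199, -0.592, 0.234] pointing down, gripper open.
Joint ranges: [-179.83, 179.83], [-69.29, 118.12], [-61.27, 80.66], [-181.25, 117.63], [-171.15, -9.14], [-177.46, 177.46]. Speed limits (degrees/s): [159.86, 159.86, 180, 180, 180, 180].

INTERFACE

Orientations are given as a 3x3 rotation matrix whose columns are the frame's x, y, z axes.
In Python, from station import sense, capture, get_calibration, finish_job, search_frame, cut_out gives the robot as it stands.
- The arm moves only by the tool arm_command, never from a script. Its argument "rows" is a list of rows, each an object with "fingers": the opening in per cent of the stroke, from 0 (shut) to 100 (fully open); "travel": the shift along the tool's x, y, z in cm, a list of three; "roll": the turn about the tool's z in degrees. A call has 1 to 10 rows; each row is the pose to reach, as a shift and turn from the pose commanded when the call began, along the tool's axes at that moment; what a row does not reach only later rows make up. A row lasts 1/10 s, in which the tool goes at most 50 mm and 8.59 degrees, less where a joint would pass 70% of its speed; a pose out of reach is approached as far as the arm can. A call with a gripper value outside its range is refused whole. The fingers move at their own pace and stop on an object; the grip force is fixed at half the most. Time passes only in rows, so rows that repeat a pose let the fingers close. It gives the time, the measured TCP pose, the force and the opening at its end, in the units of the state.
- sense(): the state, without advancing time (a new reading comes with each control period).
- capture(name): name is "scene" or "top"; returns (picture, depth): 400x640x3 uint8, red, green, blue; 400x640 float32, m along the optical axis (not along the pixel's ray), 0 where there is no reading.
- get_calibration(name): a dict with "fov_y" (degrees; the focal length in pixels is half the picture's height over the tangent of half this angle, whatever the lens; pixels are square), "cx", "cy" (the principal point, pixels), "origin" and "attitude" of the camera in the world. Camera axes: x right, y down, z forward; pixel columns grow to the right and rows downward; lengths in m; the calibration is good to about 2 mm. A picture is of the moment at which its call begins. get_calibration takes no time and is no camera call.
- finish_job(): hands the job in, once; it reports no verdict.
Trained networks look in the newest picture that a camera, given by its name, has taken for a name from the list of things; names that differ only in an ending like _2 or _b are one class to them, and where a whole thing is asked for, a point or a joint stands for the part that bears it (a point fixed in the world has none). Each returns a list of dicts, best first, with "p" (0 to 1); they miss things now and then, are a little off and sometimes report something else, mostly with a low value. They report only what shows in the picture. A call takes as long as a camera call. They do not tell look-alikes from the thing itself.
- search_frame(camera, label): "position" ([x, y, z] in m, in world coordinates, good to about 4 mm: the middle of the surface that is visible of it).
- cut_out(camera, label): "mask" (400x640 bool, what is visible of it).
The state is a dict: "time_s": time; "joints": joint angles; "joint_velocities": joint speeds; "effort": joint torques, N m; "tcp_pos": TCP position; "ee_rot": TCP orientation; "wrist_force": force on the tool from outside, world axes, zero at the start; "moment": the same for the moment, N m; "gripper_width": opening from 0.0 (shut) to 1.0 (fully open).
Only numpy, scipy, OpenCV 4.12 (cv2) and the standard library are available. Lean on these libraries where they do the work, as an engineer would, in place of code of your own. Each camera call takes 0.05 s, during which the arm holds its last target. There are 200 camera calls.

## Working session

There is one attempt and no reset: what is moved stays moved. The work goes in short steps, Python scripts to look and compute and a tool call to move; the robot and the scene stay as the last step left them, time stands still between calls to the robot, and variables do not carry over. Pictures are saved under pics/ and viewed, about 8 in all and at most 12, crops included, and the job is handed in when it is done.

Besides the shell and the picture viewer there is one more tool, called by a JSON object that holds its "method" and its "body". arm_command: Moves the arm, as the interface text tells. Its arguments: {"type":"object","properties":{"rows":{"type":"array","items":{"type":"object","properties":{"fingers":{"type":"number"},"travel":{"type":"array","items":{"type":"number"}},"roll":{"type":"number"}}}}},"required":["rows"]}

```bash
mkdir -p pics
cat > h.py <<'E'
import numpy as np, cv2
from station import *
def cloud(n,d):
    c=get_calibration(n); f=200/np.tan(np.radians(c['fov_y'])/2)
    v,u=np.mgrid[0:400,0:640]
    P=np.stack([(u-c['cx'])/f*d,(v-c['cy'])/f*d,d],-1)
    return P@np.array(c['attitude']).T+np.array(c['origin'])
E
python3 - <<'E'
from h import *
ims=[]
for n in('scene','top'):
    p,d=capture(n); np.savez(n,p=p,d=d); cv2.imwrite(f'pics/{n}1.png',p[:,:,::-1])
    print(n,get_calibration(n)['origin'])
    for l in('lever_tab','start_button_top','bracket_center','pot_center','dryer'):
        print(l,[(np.round(r['position'],3).tolist(),round(r['p'],2)) for r in search_frame(n,l)[:4]])
s=sense();print(s['time_s'],s['tcp_pos'],s['ee_rot'],s['gripper_width'])
E
```

```text
scene [ 1.27315369 -0.59279646  0.92004511]
lever_tab [([0.584, 0.074, 0.14], 0.54)]
start_button_top [([0.685, 0.16, 0.176], 0.59), ([0.564, -0.084, 0.141], 0.44)]
bracket_center []
pot_center [([0.684, 0.161, 0.175], 0.68), ([0.621, 0.315, 0.066], 0.49)]
dryer [([0.672, -0.011, 0.137], 0.71)]
top [2.67110477e-01 4.22314874e-04 1.56180945e+00]
lever_tab [([0.573, 0.081, 0.141], 0.54)]
start_button_top [([0.556, -0.077, 0.146], 0.51)]
bracket_center [([0.627, -0.068, 0.145], 0.63), ([0.646, -0.208, 0.004], 0.58)]
pot_center [([0.613, 0.306, 0.076], 0.68), ([0.672, 0.172, 0.185], 0.56)]
dryer [([0.604, 0.047, 0.138], 0.74)]
0.6 [ 0.19947324 -0.59228352  0.23356405] [[-9.47713125e-01 -3.19123536e-01  4.56767714e-05]
 [-3.19123537e-01  9.47713126e-01 -3.88039694e-06]
 [-4.20501498e-05 -1.82540359e-05 -9.99999999e-01]] 0.9975187025393049
```

View pics/top1.png

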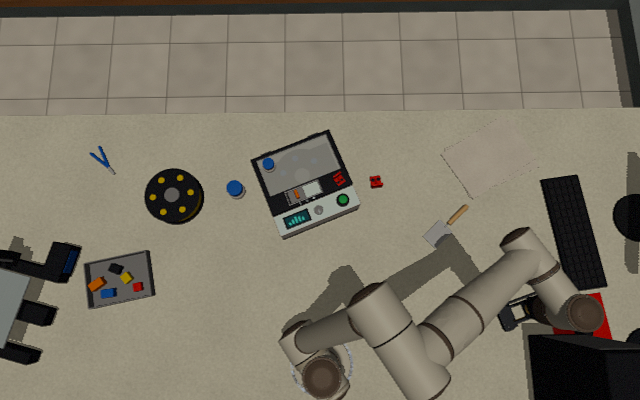

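View pics/scene1.png

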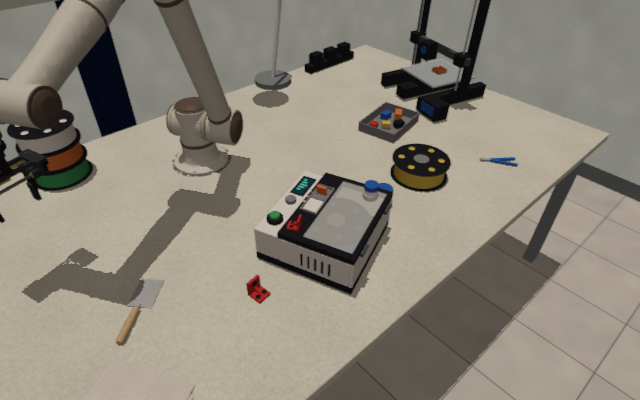

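The top view shows the dryer yawed by about 20°. The orange tab is near (298,198), the green button at (343,199), the small bracket at (338,180) on the lid, and the jar at (268,164). I'll fit the dryer pose next.

Run:
```python
from h import *
for n in('top','scene'):
    z=np.load(n+'.npz');p,d=z['p'],z['d'];W=cloud(n,d)
    hsv=cv2.cvtColor(p,cv2.COLOR_RGB2HSV)
    box=(W[...,0]>.4)&(W[...,0]<.85)&(W[...,1]>-.18)&(W[...,1]<.24)&(d>0)
    m=box&(W[...,2]>.105)&(W[...,2]<.15)
    k,lab,st,_=cv2.connectedComponentsWithStats(m.astype(np.uint8)); m=lab==1+np.argmax(st[1:,4])
    r=cv2.minAreaRect((W[m][:,:2]*1000).astype(np.float32)); print(n,'rect',r,np.round(cv2.boxPoints(r)).tolist())
    print('zlid',np.percentile(W[m][:,2],[5,25,50,75,95]).round(4))
    H,S,V=[hsv[...,i].astype(int) for i in range(3)]
    for nm,c in(('orange',(H>=5)&(H<=18)&(S>150)),('green',(H>45)&(H<75)&(S>120)),('red',((H<4)|(H>175))&(S>150)),('blue',(H>100)&(H<118)&(S>150))):
        q=box&c&(V>60)&(W[...,2]>.1)
        if q.sum():
            Q=W[q]; print(nm,q.sum(),'med',np.median(Q,0).round(4),'min',Q.min(0).round(3),'max',Q.max(0).round(3))
ims=[np.load('top.npz')['p'][125:245,235:365],np.load('scene.npz')['p'][165:290,250:400]]
cv2.imwrite('pics/crop1.png',np.hstack([cv2.resize(i[:,:,::-1],(400,370),interpolation=3) for i in ims]))
```

```text
top rect ((627.0797119140625, 53.143798828125), (302.9669189453125, 300.564697265625), 21.858909606933594) [[431.0, 136.0], [542.0, -143.0], [824.0, -30.0], [712.0, 249.0]]
zlid [0.1191 0.1298 0.1368 0.1397 0.1434]
orange 28 med [0.5732 0.0789 0.1656] min [0.557 0.073 0.14 ] max [0.592 0.086 0.173]
green 61 med [ 0.5553 -0.0799  0.143 ] min [ 0.541 -0.095  0.13 ] max [ 0.572 -0.066  0.151]
red 100 med [ 0.6265 -0.0673  0.1449] min [ 0.604 -0.089  0.135] max [ 0.656 -0.046  0.174]
blue 100 med [0.6738 0.1724 0.186 ] min [0.655 0.155 0.178] max [0.693 0.189 0.195]
scene rect ((632.8051147460938, 50.95039367675781), (299.06646728515625, 306.4716491699219), 21.766483306884766) [[437.0, 138.0], [551.0, -147.0], [829.0, -36.0], [715.0, 249.0]]
zlid [0.1167 0.1273 0.1374 0.139  0.1418]
orange 72 med [0.5781 0.077  0.1589] min [0.532 0.069 0.134] max [0.592 0.104 0.169]
green 72 med [ 0.5631 -0.0815  0.1433] min [ 0.542 -0.093  0.134] max [ 0.575 -0.066  0.147]
red 151 med [ 0.6317 -0.0681  0.1443] min [ 0.6   -0.087  0.136] max [ 0.65  -0.02   0.174]
blue 135 med [0.6825 0.1686 0.1856] min [0.624 0.154 0.136] max [0.699 0.239 0.189]
```

View pics/crop1.png

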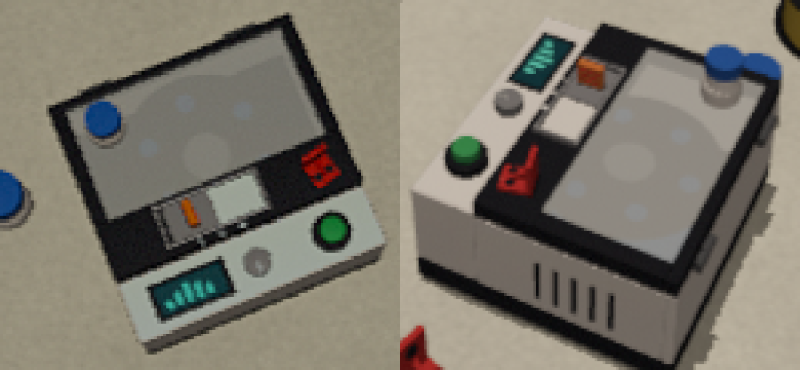

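{"method": "arm_command", "body": {"rows": [{"fingers": 0,"travel": [-57,55.5,0],"roll": -3.2},{"fingers": 0,"travel": [-57,55.5,0],"roll": -3.2},{"fingers": 0,"travel": [-57,55.5,0],"roll": -3.2},{"fingers": 0,"travel": [-57,55.5,0],"roll": -3.2},{"fingers": 0,"travel": [-57,55.5,0],"roll": -3.2},{"fingers": 0,"travel": [-57,55.5,0],"roll": -3.2},{"fingers": 0,"travel": [-57,55.5,0],"roll": -3.2},{"fingers": 0,"travel": [-57,55.5,0],"roll": -3.2},{"fingers": 0,"travel": [-57,55.5,0],"roll": -3.2},{"fingers": 0,"travel": [-57,55.5,0],"roll": -3.2}]}}

```text
time_s: 1.6
tcp_pos: [0.4282, -0.1454, 0.2341]
ee_rot: [[-0.928, -0.372, 0.001], [-0.372, 0.928, -0.0], [-0.001, -0.001, -1.0]]
wrist_force: [0.8, -0.8, 0.8]
gripper_width: 0.175
```

```bash
cat >> h.py <<'E'
a=np.radians(21.8);C=np.array([.627,.050]);RD=np.array([[np.cos(a),-np.sin(a)],[np.sin(a),np.cos(a)]])
def go(x,y,z):
    "print tool-frame shift in cm to dryer-frame point (m)"
    s=sense();R=np.array(s['ee_rot']);p=np.array(s['tcp_pos'])
    t=np.r_[C+RD@[x,y],z]
    print('t',s['time_s'],'tcp dryer',(RD.T@(p[:2]-C)).round(4),p.round(4),'F',np.round(s['wrist_force'],1),'w',s['gripper_width'])
    print('travel cm',(R.T@(t-p)*100).round(2),'tool y angle err',np.degrees(np.arctan2(R[1,1],R[0,1])-a)-90)
E
python3 -c "
from h import *
go(-.036,.085,.234)"
```

```text
t 1.6 tcp dryer [-0.2571 -0.1076] [ 0.4282 -0.1454  0.2341] F [ 0.8 -0.8  0.8] w 0.17454230022033715
travel cm [-22.12  19.25   0.03] tool y angle err 0.027523248256486
```

{"method": "arm_command", "body": {"rows": [{"fingers": 0,"travel": [-21,18.2,0],"roll": 0},{"fingers": 0,"travel": [-21,18.2,0],"roll": 0},{"fingers": 0,"travel": [-21,18.2,0],"roll": 0},{"fingers": 0,"travel": [-21,18.2,0],"roll": 0},{"fingers": 0,"travel": [-21,18.2,0],"roll": 0},{"fingers": 0,"travel": [-21,18.2,0],"roll": 0},{"fingers": 0,"travel": [-21,18.2,0],"roll": 0},{"fingers": 0,"travel": [-21,18.2,0],"roll": 0},{"fingers": 0,"travel": [-21,18.2,0],"roll": 0}]}}

```text
time_s: 2.5
tcp_pos: [0.5545, 0.0987, 0.2336]
ee_rot: [[-0.929, -0.371, -0.0], [-0.371, 0.929, -0.0], [0.0, -0.0, -1.0]]
wrist_force: [-0.5, -0.3, 1.1]
gripper_width: 0.003
```

Run:
```python
from h import *
go(-.036,.085,.160)
p,d=capture('scene');q,e=capture('top')
cv2.imwrite('pics/crop2.png',np.hstack([cv2.resize(i[:,:,::-1],(400,370),interpolation=3) for i in (q[125:245,235:365],p[115:290,220:400])]))
```

```text
t 2.5 tcp dryer [-0.0493  0.0722] [0.5545 0.0987 0.2336] F [-0.5 -0.3  1.1] w 0.0034847627805348626
travel cm [-1.33  1.29  7.36] tool y angle err -0.036882106977444096
```

View pics/crop2.png

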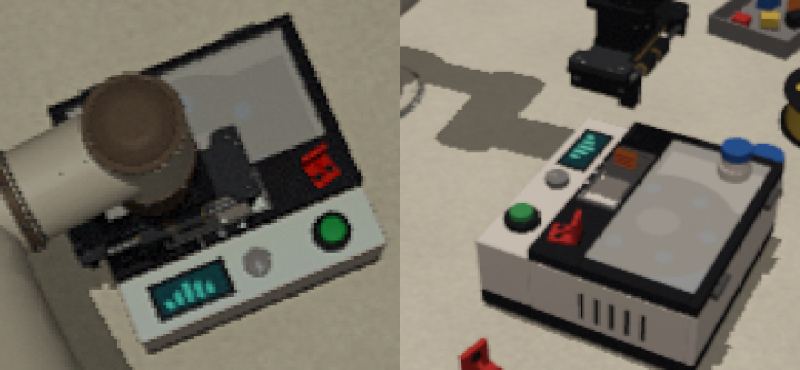

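The fingers are closed above and left of the orange tab, as intended. I'll shift sideways first, then go down.

{"method": "arm_command", "body": {"rows": [{"fingers": 0,"travel": [-1.3,1.3,0],"roll": 0},{"fingers": 0,"travel": [-1.3,1.3,0],"roll": 0},{"fingers": 0,"travel": [-1.3,1.3,2.5],"roll": 0},{"fingers": 0,"travel": [-1.3,1.3,5],"roll": 0},{"fingers": 0,"travel": [-1.3,1.3,6.5],"roll": 0},{"fingers": 0,"travel": [-1.3,1.3,7.3],"roll": 0},{"fingers": 0,"travel": [-1.3,1.3,7.3],"roll": 0},{"fingers": 0,"travel": [-1.3,1.3,7.3],"roll": 0}]}}

```text
time_s: 3.4
tcp_pos: [0.5629, 0.1166, 0.1614]
ee_rot: [[-0.928, -0.372, 0.001], [-0.372, 0.928, 0.0], [-0.001, -0.0, -1.0]]
wrist_force: [0.1, 0.5, -0.0]
gripper_width: 0.005
```

Run:
```python
from h import *
go(-.036,.070,.159)
p,d=capture('scene')
cv2.imwrite('pics/crop3.png',cv2.resize(p[150:260,250:400,::-1],(750,550),interpolation=3))
```

```text
t 3.4 tcp dryer [-0.0348  0.0857] [0.5629 0.1166 0.1614] F [ 0.1  0.5 -0. ] w 0.005180862663757368
travel cm [ 0.12 -1.57  0.24] tool y angle err 0.0185530757407264
```

View pics/crop3.png

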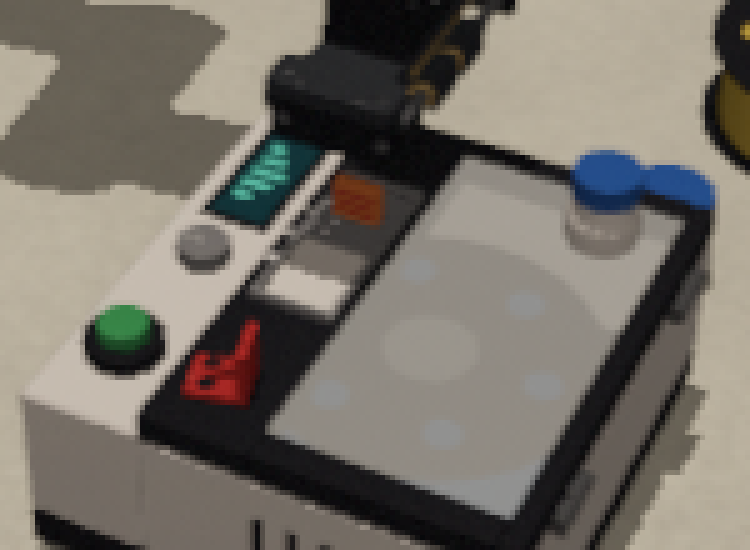

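The fingers are beside the tab on its +y side and aligned. I'll push in small steps.

{"method": "arm_command", "body": {"rows": [{"fingers": 0,"travel": [0.1,-0.5,0],"roll": 0},{"fingers": 0,"travel": [0.1,-1.0,0],"roll": 0},{"fingers": 0,"travel": [0.1,-1.5,0],"roll": 0},{"fingers": 0,"travel": [0.1,-1.8,0],"roll": 0},{"fingers": 0,"travel": [0.1,-2.1,0],"roll": 0},{"fingers": 0,"travel": [0.1,-2.4,0],"roll": 0},{"fingers": 0,"travel": [0.1,-2.4,0],"roll": 0}]}}

```text
time_s: 4.15
tcp_pos: [0.5703, 0.0935, 0.1605]
ee_rot: [[-0.929, -0.371, -0.0], [-0.371, 0.929, -0.0], [0.0, -0.0, -1.0]]
wrist_force: [-0.2, 0.6, 0.3]
gripper_width: 0.006
```

```bash
python3 -c "
from h import *
go(-.036,.04,.160)"
```

```text
t 4.15 tcp dryer [-0.0365  0.0614] [0.5703 0.0935 0.1605] F [-0.2  0.6  0.3] w 0.0059457899240798915
travel cm [-0.05 -2.14  0.05] tool y angle err -0.019598144293965447
```

{"method": "arm_command", "body": {"rows": [{"fingers": 0,"travel": [0,-0.3,0],"roll": 0},{"fingers": 0,"travel": [0,-0.6,0],"roll": 0},{"fingers": 0,"travel": [0,-0.8,0],"roll": 0},{"fingers": 0,"travel": [0,-0.8,0],"roll": 0}]}}

```text
time_s: 4.55
tcp_pos: [0.5729, 0.087, 0.1606]
ee_rot: [[-0.928, -0.372, -0.0], [-0.372, 0.928, 0.001], [-0.0, 0.001, -1.0]]
wrist_force: [-1.7, 2.9, 2.0]
gripper_width: 0.006
```

{"method": "arm_command", "body": {"rows": [{"fingers": 0,"travel": [0,-0.3,0],"roll": 0},{"fingers": 0,"travel": [0,-0.6,0],"roll": 0},{"fingers": 0,"travel": [0,-0.6,0],"roll": 0}]}}

```text
time_s: 4.85
tcp_pos: [0.5757, 0.0803, 0.1606]
ee_rot: [[-0.928, -0.371, 0.0], [-0.371, 0.928, -0.001], [0.0, -0.001, -1.0]]
wrist_force: [-0.4, -0.3, 0.4]
gripper_width: 0.005
```

Run:
```python
from h import *
go(-.036,.020,.160)
p,d=capture('scene')
cv2.imwrite('pics/crop4.png',cv2.resize(p[150:260,250:400,::-1],(750,550),interpolation=3))
```

```text
t 4.85 tcp dryer [-0.0364  0.0472] [0.5757 0.0803 0.1606] F [-0.4 -0.3  0.4] w 0.004530077648434394
travel cm [-0.04 -2.72  0.06] tool y angle err 0.004698781303119404
```

View pics/crop4.png

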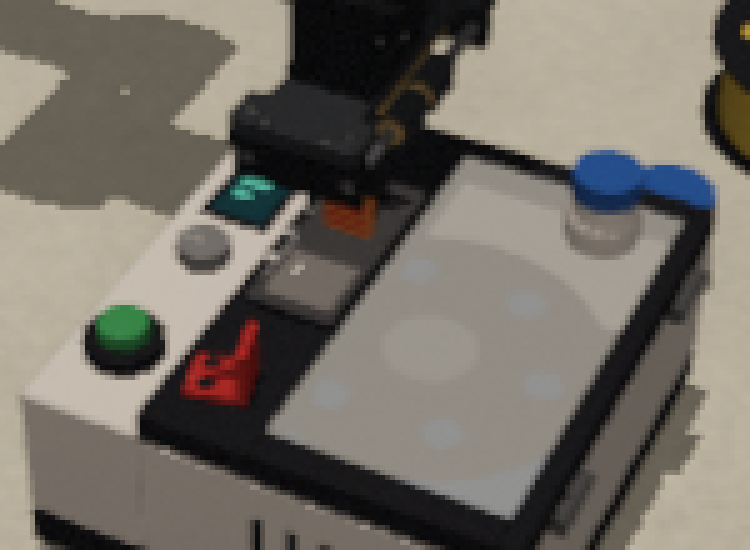

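The tab has moved and snapped into the half-open detent (now around (350,215)); force is near 0. I'll push on.

{"method": "arm_command", "body": {"rows": [{"fingers": 0,"travel": [0,-0.4,0],"roll": 0},{"fingers": 0,"travel": [0,-0.8,0],"roll": 0},{"fingers": 0,"travel": [0,-1.2,0],"roll": 0},{"fingers": 0,"travel": [0,-1.5,0],"roll": 0},{"fingers": 0,"travel": [0,-1.5,0],"roll": 0}]}}

```text
time_s: 5.4
tcp_pos: [0.5811, 0.0666, 0.1605]
ee_rot: [[-0.929, -0.371, -0.0], [-0.371, 0.929, 0.0], [-0.0, 0.0, -1.0]]
wrist_force: [0.1, 0.8, 1.5]
gripper_width: 0.003
```

{"method": "arm_command", "body": {"rows": [{"fingers": 0,"travel": [0,-0.3,0],"roll": 0},{"fingers": 0,"travel": [0,-0.6,0],"roll": 0},{"fingers": 0,"travel": [0,-0.6,0],"roll": 0}]}}

```text
time_s: 5.7
tcp_pos: [0.5831, 0.0615, 0.1606]
ee_rot: [[-0.928, -0.371, -0.0], [-0.371, 0.928, 0.0], [0.0, 0.0, -1.0]]
wrist_force: [-1.3, 2.5, 0.9]
gripper_width: 0.009
```

{"method": "arm_command", "body": {"rows": [{"fingers": 0,"travel": [0,-0.2,0],"roll": 0},{"fingers": 0,"travel": [0,-0.4,0],"roll": 0},{"fingers": 0,"travel": [0,-0.4,0],"roll": 0}]}}

```text
time_s: 6.0
tcp_pos: [0.5849, 0.0571, 0.1606]
ee_rot: [[-0.928, -0.372, 0.0], [-0.372, 0.928, -0.001], [0.0, -0.001, -1.0]]
wrist_force: [-1.1, 1.3, 0.6]
gripper_width: 0.007
```

Run:
```python
from h import *
go(-.036,.018,.160)
```

```text
t 6.0 tcp dryer [-0.0364  0.0222] [0.5849 0.0571 0.1606] F [-1.1  1.3  0.6] w 0.0074463304351082464
travel cm [-0.04 -0.42  0.06] tool y angle err 0.009126009869788732
```

{"method": "arm_command", "body": {"rows": [{"fingers": 0,"travel": [0,-0.2,0],"roll": 0},{"fingers": 0,"travel": [0,-0.4,0],"roll": 0},{"fingers": 0,"travel": [0,-0.4,0],"roll": 0}]}}

```text
time_s: 6.3
tcp_pos: [0.5865, 0.0533, 0.1605]
ee_rot: [[-0.929, -0.371, 0.0], [-0.371, 0.929, -0.0], [-0.0, -0.001, -1.0]]
wrist_force: [-0.1, -0.1, -0.2]
gripper_width: 0.006
```

Run:
```python
from h import *
go(-.036,.014,.160)
p,d=capture('scene')
cv2.imwrite('pics/crop5.png',cv2.resize(p[150:260,250:400,::-1],(750,550),interpolation=3))
```

```text
t 6.3 tcp dryer [-0.0364  0.0181] [0.5865 0.0533 0.1605] F [-0.1 -0.1 -0.2] w 0.005827534364064255
travel cm [-0.04 -0.41  0.05] tool y angle err -0.009791170600706778
```

View pics/crop5.png

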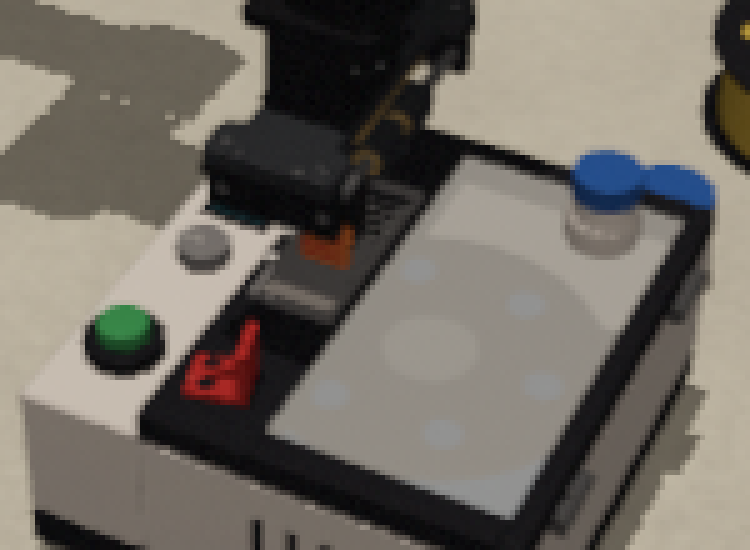

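The plate is now over the whole opening's right side, the tab is near (328,245), and force is 0. I'll lift off and measure the tab.

{"method": "arm_command", "body": {"rows": [{"fingers": 0,"travel": [0,1,0],"roll": 0},{"fingers": 0,"travel": [0,2,0],"roll": 0},{"fingers": 0,"travel": [0,2,-3],"roll": 0},{"fingers": 0,"travel": [0,2,-6],"roll": 0},{"fingers": 0,"travel": [5,-2,-6],"roll": 0},{"fingers": 0,"travel": [7.4,-7,-6],"roll": 0},{"fingers": 0,"travel": [7.4,-11.3,-6],"roll": 0},{"fingers": 0,"travel": [7.4,-11.3,-6],"roll": 0},{"fingers": 0,"travel": [7.4,-11.3,-6],"roll": 0}]}}

```text
time_s: 7.25
tcp_pos: [0.5594, -0.0793, 0.2204]
ee_rot: [[-0.929, -0.369, -0.0], [-0.369, 0.929, 0.0], [0.0, 0.0, -1.0]]
wrist_force: [-0.5, 0.1, -0.6]
gripper_width: 0.003
```

Run:
```python
from h import *
go(-.110,-.095,.165)
p,d=capture('scene');W=cloud('scene',d)
D=(W[...,:2]-C)@RD
hsv=cv2.cvtColor(p,cv2.COLOR_RGB2HSV);H,S,V=[hsv[...,i].astype(int) for i in range(3)]
def rep(W,D,H,S,V,tag):
    for nm,c,zz in(('orange',(H>=5)&(H<=18)&(S>150),.15),('green',(H>45)&(H<75)&(S>120),.12)):
        m=c&(V>60)&(W[...,2]>zz)&(W[...,2]<.18)&(abs(D[...,0])<.15)&(abs(D[...,1])<.16)
        if m.sum(): print(tag,nm,m.sum(),np.median(D[m],0).round(4),'z',np.percentile(W[m][:,2],[10,50,90]).round(4))
rep(W,D,H,S,V,'now')
z=np.load('scene.npz');d0=z['d'];W0=cloud('scene',d0);h0=cv2.cvtColor(z['p'],cv2.COLOR_RGB2HSV).astype(int)
rep(W0,(W0[...,:2]-C)@RD,*[h0[...,i] for i in range(3)],'start')
cv2.imwrite('pics/crop6.png',cv2.resize(p[140:260,250:400,::-1],(750,600),interpolation=3))
```

```text
t 7.25 tcp dryer [-0.1108 -0.095 ] [ 0.5594 -0.0793  0.2204] F [-0.5  0.1 -0.6] w 0.0031449758179936758
travel cm [-0.08 -0.    5.54] tool y angle err -0.1310544546919914
now orange 68 [-0.0344 -0.007 ] z [0.1522 0.1615 0.1672]
now green 67 [-0.108  -0.0986] z [0.1393 0.143  0.1449]
start orange 58 [-0.0352  0.042 ] z [0.1528 0.1623 0.168 ]
start green 72 [-0.1083 -0.098 ] z [0.1382 0.1433 0.1459]
```

View pics/crop6.png

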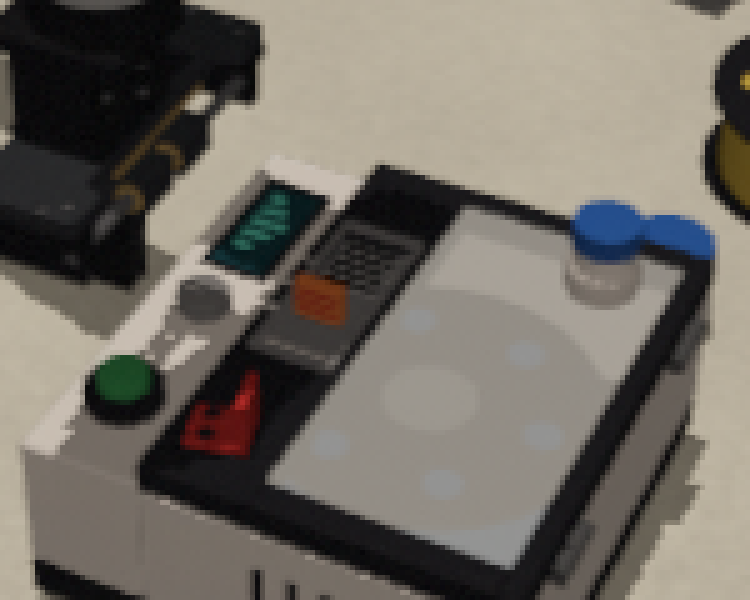

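The lever moved 49 mm, so it's at the stop with the grille fully exposed, and the dryer hasn't moved. Next is the button.

{"method": "arm_command", "body": {"rows": [{"fingers": 0,"travel": [-0.1,-0.1,2.5],"roll": 0},{"fingers": 0,"travel": [-0.1,-0.1,4.5],"roll": 0},{"fingers": 0,"travel": [-0.1,-0.1,5.5],"roll": 0},{"fingers": 0,"travel": [-0.1,-0.1,6],"roll": 0},{"fingers": 0,"travel": [-0.1,-0.1,6.2],"roll": 0},{"fingers": 0,"travel": [-0.1,-0.1,6.2],"roll": 0}]}}

```text
time_s: 7.9
tcp_pos: [0.5613, -0.0786, 0.1591]
ee_rot: [[-0.928, -0.372, 0.001], [-0.372, 0.928, -0.0], [-0.001, -0.0, -1.0]]
wrist_force: [-0.4, -0.9, 0.9]
gripper_width: 0.005
```

{"method": "arm_command", "body": {"rows": [{"fingers": 0,"travel": [0,0,0.2],"roll": 0},{"fingers": 0,"travel": [0,0,0.4],"roll": 0},{"fingers": 0,"travel": [0,0,0.4],"roll": 0}]}}

```text
time_s: 8.2
tcp_pos: [0.5613, -0.079, 0.155]
ee_rot: [[-0.928, -0.372, 0.001], [-0.372, 0.928, 0.0], [-0.001, -0.0, -1.0]]
wrist_force: [-0.2, 0.8, 1.4]
gripper_width: 0.004
```

{"method": "arm_command", "body": {"rows": [{"fingers": 0,"travel": [0,0,0.2],"roll": 0},{"fingers": 0,"travel": [0,0,0.3],"roll": 0},{"fingers": 0,"travel": [0,0,0.3],"roll": 0}]}}

```text
time_s: 8.5
tcp_pos: [0.5613, -0.079, 0.152]
ee_rot: [[-0.928, -0.372, 0.001], [-0.372, 0.928, -0.0], [-0.001, -0.001, -1.0]]
wrist_force: [0.6, 0.2, 3.8]
gripper_width: 0.005
```

{"method": "arm_command", "body": {"rows": [{"fingers": 0,"travel": [0,0,0.1],"roll": 0},{"fingers": 0,"travel": [0,0,0.2],"roll": 0},{"fingers": 0,"travel": [0,0,0.2],"roll": 0}]}}

```text
time_s: 8.8
tcp_pos: [0.5613, -0.0791, 0.1499]
ee_rot: [[-0.928, -0.372, 0.001], [-0.372, 0.928, -0.0], [-0.001, -0.001, -1.0]]
wrist_force: [0.5, 1.0, 5.1]
gripper_width: 0.007
```

{"method": "arm_command", "body": {"rows": [{"fingers": 0,"travel": [0,0,0.1],"roll": 0},{"fingers": 0,"travel": [0,0,0.2],"roll": 0},{"fingers": 0,"travel": [0,0,0.2],"roll": 0}]}}

```text
time_s: 9.1
tcp_pos: [0.5613, -0.0791, 0.1493]
ee_rot: [[-0.928, -0.372, 0.002], [-0.372, 0.928, -0.0], [-0.001, -0.001, -1.0]]
wrist_force: [-2.1, 1.6, 12.2]
gripper_width: 0.007
```

The button has bottomed: force jumped to 12 N with no further travel. I'll release and retreat.

{"method": "arm_command", "body": {"rows": [{"fingers": 0,"travel": [0,0,-1],"roll": 0},{"fingers": 0,"travel": [0,0,-4],"roll": 0},{"fingers": 0,"travel": [0,0,-8],"roll": 0},{"fingers": 0,"travel": [4,-4,-9],"roll": 0},{"fingers": 0,"travel": [7,-9,-9],"roll": 0},{"fingers": 0,"travel": [7,-14,-9],"roll": 0},{"fingers": 0,"travel": [7,-17,-9],"roll": 0},{"fingers": 0,"travel": [7,-17,-9],"roll": 0},{"fingers": 0,"travel": [7,-17,-9],"roll": 0},{"fingers": 0,"travel": [7,-17,-9],"roll": 0}]}}

```text
time_s: 10.1
tcp_pos: [0.5582, -0.2622, 0.2367]
ee_rot: [[-0.928, -0.372, -0.002], [-0.372, 0.928, 0.001], [0.002, 0.002, -1.0]]
wrist_force: [-0.2, 0.4, 0.4]
gripper_width: 0.01
```

Run:
```python
from h import *
go(-.110,-.095,.165)
for n in('scene','top'):
    p,d=capture(n);z=np.load(n+'.npz')
    for tag,P,d in(('start',z['p'],z['d']),('now',p,d)):
        W=cloud(n,d);D=(W[...,:2]-C)@RD;H,S,V=np.moveaxis(cv2.cvtColor(P,cv2.COLOR_RGB2HSV).astype(int),-1,0)
        b=(abs(D[...,0])<.15)&(abs(D[...,1])<.16)&(V>60)&(S>120)&(W[...,2]<.2)
        for nm,c in(('orange',(H>=5)&(H<=18)&(W[...,2]>.15)),('green',(H>45)&(H<75)&(W[...,2]>.12)),('red',((H<4)|(H>175))&(W[...,2]>.13)),('blue',(H>100)&(H<118)&(W[...,2]>.17))):
            m=b&c; print(n,tag,nm,m.sum(),np.median(D[m],0).round(4),np.median(W[m][:,2]).round(4))
    if n=='scene': cv2.imwrite('pics/s7.png',p[:,:,::-1])
```

```text
t 10.1 tcp dryer [-0.1799 -0.2643] [ 0.5582 -0.2622  0.2367] F [-0.2  0.4  0.4] w 0.010176734271264426
travel cm [-7.   16.91  7.19] tool y angle err 0.0192894552627223
scene start orange 59 [-0.035  0.042] 0.1623
scene start green 72 [-0.1083 -0.098 ] 0.1433
scene start red 151 [-0.0413 -0.1127] 0.1443
scene start blue 137 [0.0949 0.0878] 0.1856
scene now orange 66 [-0.0354 -0.0067] 0.1616
scene now green 72 [-0.108  -0.0978] 0.1436
scene now red 132 [-0.0356 -0.1142] 0.1454
scene now blue 138 [0.0952 0.0885] 0.1856
top start orange 26 [-0.0406  0.0476] 0.1658
top start green 61 [-0.1143 -0.0933] 0.143
top start red 100 [-0.042  -0.1071] 0.1449
top start blue 102 [0.0879 0.0967] 0.1861
top now orange 26 [-0.0412 -0.0018] 0.1652
top now green 0 [nan nan] nan
top now red 50 [-0.0391 -0.1043] 0.1469
top now blue 102 [0.0886 0.0967] 0.1861
  return _methods._mean(a, axis=axis, dtype=dtype,
  ret = um.true_divide(
  ret = ret.dtype.type(ret / rcount)
```

View pics/s7.png

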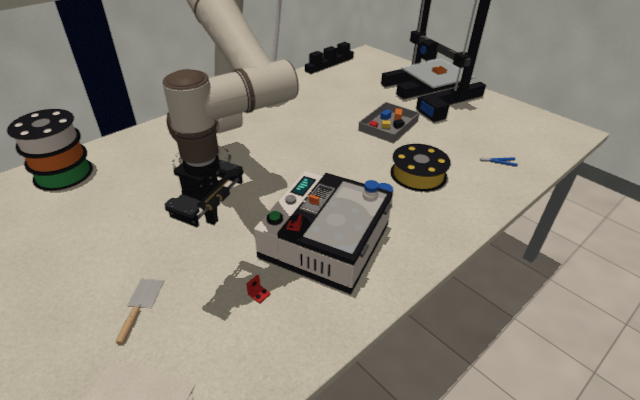

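The arm is clear, the lever is open at (314,199), the button is up at (275,216), and the bystanders are where they were. The small shift in the red pixels comes from the arm's shadow on the bracket.

```bash
python3 -c "
from station import *
print(finish_job())"
```

```text
the job is handed in; nothing more can be done
None
```

The vent is fully open, the start button was pressed and has sprung back, and I handed the job in at about 10 s of the 42 s. No verdict was reported.

- **Vent lever:** I pushed it with closed fingers through the half-open click to the stop. It measured about 49 mm of travel, both before the button press and at the end.
- **Start button:** I pressed it until it bottomed: the force rose to 12 N and it stopped moving. Afterwards its top was back at the starting height, 143.6 mm against 143.3 mm.
- **Dryer and bystanders:**
  - The jar was within 1 mm of its starting place.
  - The dryer showed no visible shift; the button on its deck was also within 1 mm.
  - I checked the spool and scraper by eye in the picture only, and they looked unmoved.
  - The bracket's colour reading shifted by 3–6 mm, which I put down to the arm's shadow on it.
- **Check that failed:** the top camera could not see the button at the end, because the colour check found no green pixels there. The button result therefore rests on the scene camera alone.

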